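Queue three samples and start the analyser

ROBOT

A 7-joint arm with a two-finger parallel gripper is mounted at the origin on the work surface. World frame = base frame: x ahead of the robot, y to its left, z up, the work surface at z = 0. Lengths are in mm, angles in rad, forces in N, time in s.
With the tool pointing down it reaches from about 400 to 875 mm from the base axis. Payload 6.5 kg.
Tool frame: the origin (TCP) lies midway between the tips of the shut fingers; the grasp point (between the pads) lies 19 mm behind it; z points along the fingers, y is the line along which they close (so a half turn about z gives the same grasp; the last joint's range is limited). The gripper opens to 85 mm and grips with 20 to 120 N. Pads are 22 mm wide; open, the fingers measure 114 mm over their backs; the gripper's body (76 mm by 85 mm) begins 54 mm behind the grasp point. The pads swing forward as they close: fully open they stand 13 mm farther back than shut.
Start: joints at [1.169, 0.536, -0.004, 1.538, 0.003, 1.067, -0.071], TCP at [214.186, -613.689, 205.99] pointing down, gripper open.
Joint ranges: [-2.7, 2.7], [-0.37, 2.16], [-1.27, 1.26], [0.24, 2.4], [-1.31, 4.45], [0.19, 1.91], [-2.76, 2.76]. Speed limits (rad/s): [2.39, 2.39, 3.14, 3.14, 3.14, 3.14, 3.14].

INTERFACE

Orientations are given as a rotation vector (axis times angle).
In Python, from cell import env, viewer gives the robot as it stands. The module is installed in compiled form; this text tells all that it offers.
- The arm moves only by the tool servo_tool, never from a script. Its arguments are lists of equal length, an entry for each row: "xyz": the shift along the tool's x, y, z in mm, a list of three; "rot": the turn, a rotation vector about the tool's x, y, z in degrees, a list of three. In form: {"xyz": [[tx, ty, tz], ...], "rot": [[rx, ry, rz], ...]}. A call has 1 to 5 rows; each row shifts and turns the commanded pose from where the row before left it, along the tool's axes as they then stand; what a row does not reach is not made up. A row lasts 1/10 s, in which the tool goes at most 50 mm and 8.59 degrees, less where a joint would pass 70% of its speed; a pose out of reach is approached as far as the arm can. A call is refused whole if a number of a shift passes 50 or a number of a turn 8.59, either way. A call with a gripper value outside its range is refused whole. "jaw" is the closure, from 0 (fully open) to 1 (shut), set as the call begins (left out, the last holds). The fingers move at their own pace and stop on an object; the grip force is fixed at half the most. Time passes only in rows, so rows that do not move let the fingers close. It gives the time, the measured TCP pose, the force, the opening and the grip force at its end, in the units of the state.
- env.observe(): the state, without advancing time (a new reading comes with each control period).
- viewer.get_image(name): name is "scene" or "top" or "wrist"; returns the picture (400x640x3 uint8, red, green, blue); there is no depth.
- viewer.get_calibration(name): a dict with "fx", "fy", "cx", "cy" (pixels), "R" (3x3) and "t" (3): a world point X has camera coordinates R X + t. Camera axes: x right, y down, z forward; pixel columns grow to the right and rows downward; lengths in mm; the calibration is good to about 2 mm. A picture is of the moment at which its call begins: read the wrist's pose just before it. get_calibration takes no time and is no camera call; for the wrist camera it gives the pose at the moment of the call.
- env.sign_off(): hands the job in; it is judged then, once.
The state is a dict: "time_s": time; "qpos": joint angles; "qd": joint speeds; "effort": joint torques, N m; "position": TCP position; "tcp_rot": TCP orientation; "wrist_force": force on the tool from outside, world axes, zero at the start; "torque": the same for the moment, N m; "grip_width": finger opening in mm; "grip_force": force on a finger pad.
Only numpy, scipy, OpenCV 4.12 (cv2) and the standard library are available. Lean on these libraries where they do the work, as an engineer would, in place of code of your own. Each camera call takes 0.05 s, during which the arm holds its last target. There are 200 camera calls.

TASK

The analyser measures the sample cups on the grey unit in the order in which they are pressed in: gently press the black cup down as far as it goes, then the beige one, then the copper one, and last push the green start key fully in and let it come back out. Do it all by pressing with the fingertips: lift and carry nothing, leave the blue cup raised, and leave the loose ring, jar and steel die where they are.

Things in the scene. Friction and masses are not known exactly. Their poses are not given: they have to be found in the camera images.
- unit: grey sample unit, 190 mm (x) by 270 mm (y) by 45 mm high, flat top deck 45 mm above the table; origin under its centre, z up. Fixed, cannot be shoved. Four sample cups stand in seats on its -y part; a black rubber mat covers its +y part
- cup_black_top (a point): centre of the top face of the sample cup with the black face (to be pressed first): an upright aluminium cylinder of 44 mm diameter with a round black face and a band of that colour, flat on top. At the start its top stands 18 mm above the unit's deck; pressed right down it still stands 6 mm above the deck. The point moves with the cup. The four cups stand in a square with 90 mm between centres; which stands where varies
- cup_black (a joint): how far the black cup is pressed in, m: 0 raised as at the start, 0.012 fully down against its stop, negative if it is pulled up. It slides straight down against a steady friction of about 4 N and stays where it is left
- seat_black: the black cup's fixed seat: a black collar of 56 mm diameter and 2 mm height on the deck, carrying the cup; origin on the deck, on the cup's axis
- cup_beige_top (a point): centre of the top face of the sample cup with the pale beige (sandy) face (to be pressed second): an upright aluminium cylinder of 44 mm diameter with a round pale beige (sandy) face and a band of that colour, flat on top. At the start its top stands 18 mm above the unit's deck; pressed right down it still stands 6 mm above the deck. The point moves with the cup. The four cups stand in a square with 90 mm between centres; which stands where varies
- cup_beige (a joint): how far the beige cup is pressed in, m: 0 raised as at the start, 0.012 fully down against its stop, negative if it is pulled up. It slides straight down against a steady friction of about 4 N and stays where it is left
- seat_beige: the beige cup's fixed seat: a black collar of 56 mm diameter and 2 mm height on the deck, carrying the cup; origin on the deck, on the cup's axis
- cup_copper_top (a point): centre of the top face of the sample cup with the red-brown copper face (to be pressed third): an upright aluminium cylinder of 44 mm diameter with a round red-brown copper face and a band of that colour, flat on top. At the start its top stands 18 mm above the unit's deck; pressed right down it still stands 6 mm above the deck. The point moves with the cup. The four cups stand in a square with 90 mm between centres; which stands where varies
- cup_copper (a joint): how far the copper cup is pressed in, m: 0 raised as at the start, 0.012 fully down against its stop, negative if it is pulled up. It slides straight down against a steady friction of about 4 N and stays where it is left
- seat_copper: the copper cup's fixed seat: a black collar of 56 mm diameter and 2 mm height on the deck, carrying the cup; origin on the deck, on the cup's axis
- cup_blue_top (a point): centre of the top face of the sample cup with the blue face (to be left raised): an upright aluminium cylinder of 44 mm diameter with a round blue face and a band of that colour, flat on top. At the start its top stands 18 mm above the unit's deck; pressed right down it still stands 6 mm above the deck. The point moves with the cup. The four cups stand in a square with 90 mm between centres; which stands where varies
- cup_blue (a joint): how far the blue cup is pressed in, m: 0 raised as at the start, 0.012 fully down against its stop, negative if it is pulled up. It slides straight down against a steady friction of about 4 N and stays where it is left
- seat_blue: the blue cup's fixed seat: a black collar of 56 mm diameter and 2 mm height on the deck, carrying the cup; origin on the deck, on the cup's axis
- start_top (a point): centre of the top of the round green start key (32 mm diameter), which stands up from a dark grey pod with a light top, 90 by 80 by 30 mm, that is fixed on the table beside the unit. The point moves with the key
- start (a joint): how far the start key is pressed in, m: 0 out, 0.006 fully in, which takes about 5 N. A spring pushes it out again
- ring_center (a point): centre of a loose empty aluminium ring, 40 mm outside and 30 mm inside diameter, 14 mm high, lying on the unit's rubber mat (bystander)
- jar_center (a point): centre of a loose small jar with white cap, 48 mm diameter, 58 mm high, on the table beyond the unit's +y side (bystander)
- die_center (a point): centre of a loose steel press die, a stepped cylinder of 36 mm diameter and 45 mm height, on the table (bystander)

How it is judged (in metres and radians):
On the way, in this order (a step that is already met when the one before it is completed fails the run):
1. the black cup is pressed down (value of joint cup_black above 0.008 m), for 0.1 s.
2. the beige cup is pressed down (value of joint cup_beige above 0.008 m), for 0.1 s.
3. the copper cup is pressed down (value of joint cup_copper above 0.008 m), for 0.1 s.
4. the start key is pushed in (value of joint start above 0.004 m), for 0.04 s.
At the end, for the whole second after the job is handed in: The black, beige and copper cups are each pressed in by at least 8 of their 12 mm, the blue cup is still raised (within 4 mm), the start key has come back out (within 2 mm) and the ring, jar and die lie within 15 mm of where they began (value of joint each of cup_black, cup_beige, cup_copper above 0.008 m and value of joint cup_blue between -0.003 and 0.004 m and value of joint start below 0.002 m and distance of each of ring_center, jar_center, die_center from where it was at the start of the episode below 0.015 m); the robot touches nothing.
It fails at once if pressed out of order: a cup or the start key pressed in before everything named ahead of it was down ((value of joint cup_beige above 0.004 m and value of joint cup_black below 0.007 m) or (value of joint cup_copper above 0.004 m and value of joint any of cup_black, cup_beige below 0.007 m) or (value of joint start above 0.003 m and value of joint any of cup_black, cup_beige, cup_copper below 0.007 m)).
It fails at once if the blue cup pressed in more than 4 mm (value of joint cup_blue above 0.004 m).
It fails at once if a cup pulled up by more than 3 mm (value of joint any of cup_black, cup_beige, cup_copper, cup_blue below -0.003 m).
It fails at once if a cup pressed harder than 40 N (contact force between any of seat_black, seat_beige, seat_copper, seat_blue and anything else above 40 N).
It fails at once if a loose bystander (ring, jar, die) moved or lifted more than 15 mm (distance of any of ring_center, jar_center, die_center from where it was at the start of the episode above 0.015 m).
It also fails if it takes over 51 s, if anything falls off the work surface, if the arm or the gripper's body presses on something with over 40 N, if the wrist force passes 120 N, or if a joint passes its speed limit or range.

## Working session

There is one attempt and no reset: what is moved stays moved. The work goes in short steps, Python scripts to look and compute and a tool call to move; the robot and the scene stay as the last step left them, time stands still between calls to the robot, and variables do not carry over. Pictures are saved under pics/ and viewed, at most 10 in all, crops included, and the job is handed in when it is done.

Besides the shell and the picture viewer there is one more tool, called after "Emit:" in YAML: its name, and indented under it one key for each argument. servo_tool: Moves the arm, as the interface text tells. Its arguments: {"type":"object","properties":{"xyz":{"type":"array","items":{"type":"array","items":{"type":"number"}}},"rot":{"type":"array","items":{"type":"array","items":{"type":"number"}}},"jaw":{"type":"number"}},"required":["xyz","rot"]}

```bash
mkdir -p pics; python3 - <<'E'
from cell import env,viewer
import cv2
for n in("top","scene"):
    cv2.imwrite(f"pics/{n}0.png",viewer.get_image(n)[:,:,::-1])
    c=viewer.get_calibration(n);print(n,c)
s=env.observe();print(s['time_s'],s['position'],s['tcp_rot'],s['wrist_force'],s['grip_width'])
E
```

```text
top {'fx': 381.37996908504584, 'fy': 381.37996908504584, 'cx': 316.85597573129394, 'cy': 204.7077136486438, 'R': array([[-0.0217886 , -0.99883444, -0.04306998],
       [-0.99898753,  0.02344752, -0.03839451],
       [ 0.03935964,  0.04218981, -0.99833403]]), 't': array([ 66.43583478, 572.46032743, 842.01125893])}
scene {'fx': 446.61461624141583, 'fy': 446.61461624141583, 'cx': 317.19657577388824, 'cy': 205.11174630354566, 'R': array([[ 0.44780314,  0.89407904,  0.00974779],
       [ 0.59894121, -0.29185191, -0.74571569],
       [-0.66388386,  0.33977218, -0.66619299]]), 't': array([-295.29347864, -281.50732142, 1368.50278384])}
0.1 [ 213.9418567  -613.12527482  205.16380155] [-3.09584615e+00 -5.24815826e-01  6.53754050e-04] [-0.49196992  1.09118319 -0.56428588] 85.56662995065614
```

View pics/top0.png

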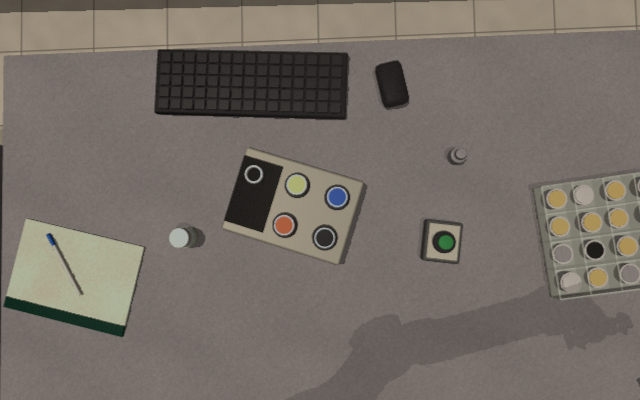

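View pics/scene0.png

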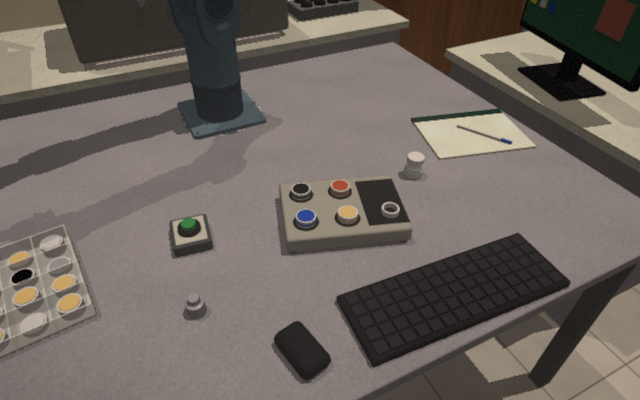

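The top view shows black at (325,237), beige (297,185), copper (285,225), blue (337,197) and the green key (446,242). In the scene view black is at (301,190), beige (348,213), copper (340,187), blue (306,217) and the key (189,227). Next I refine these by colour and triangulate.

```bash
cat >h.py <<'E'
import cv2,numpy as np
def blob(img,seed,kind,r=14):
    hsv=cv2.cvtColor(img,cv2.COLOR_RGB2HSV).astype(int);H,S,V=hsv[...,0],hsv[...,1],hsv[...,2]
    m={'black':(V<60),'beige':(S>85)&(H>12)&(H<40)&(V>110),'copper':(S>110)&((H<14)|(H>170)),
       'blue':(S>120)&(H>100)&(H<130),'green':(S>110)&(H>45)&(H<85)}[kind]
    w=np.zeros(m.shape,np.uint8);cv2.circle(w,seed,r,1,-1)
    n,l,st,c=cv2.connectedComponentsWithStats((m&(w>0)).astype(np.uint8))
    k=l[seed[1],seed[0]]
    if k==0:k=1+np.argmax(st[1:,4])
    return c[k],st[k]
def ray(c,p):
    d=c['R'].T@np.array([(p[0]-c['cx'])/c['fx'],(p[1]-c['cy'])/c['fy'],1]);return -c['R'].T@c['t'],d/np.linalg.norm(d)
def onplane(c,p,z):
    o,d=ray(c,p);return o+d*(z-o[2])/d[2]
def tri(rs):
    A=0;b=0
    for o,d in rs:
        P=np.eye(3)-np.outer(d,d);A=A+P;b=b+P@o
    X=np.linalg.solve(A,b);return X,[np.linalg.norm((np.eye(3)-np.outer(d,d))@(X-o)) for o,d in rs]
E
python3 - <<'E'
from h import *;from cell import viewer
np.set_printoptions(precision=1,suppress=True)
S={'black':((325,237),(301,190)),'beige':((297,185),(348,213)),'copper':((285,225),(340,187)),'blue':((337,197),(306,217)),'green':((446,242),(189,227))}
im={n:cv2.imread(f'pics/{n}0.png')[:,:,::-1].copy() for n in('top','scene')}
C={n:viewer.get_calibration(n) for n in im}
for k,(a,b) in S.items():
    p,s1=blob(im['top'],a,k,9 if k=='black' else 14);q,s2=blob(im['scene'],b,k,9 if k=='black' else 14)
    X,e=tri([ray(C['top'],p),ray(C['scene'],q)])
    print(k,p,s1[2:],q,s2[2:],X,e[0],onplane(C['top'],p,63 if k!='green' else 38),onplane(C['scene'],q,63 if k!='green' else 38))
for k,p,q,z in(('die',(457,154),(194,300),40),('ring',(254,174),(391,209),58),('jar',(179,237),(415,158),58)):
    print(k,tri([ray(C['top'],p),ray(C['scene'],q)]))
E
```

```text
black [324.4 237.5] [ 16  16 206] [300.5 188.1] [ 15   9 108] [502.3  36.5  63.1] 0.5493401544380909 [502.5  37.   63. ] [502.  36.  63.]
beige [296.2 184.3] [ 16  16 191] [347.5 211.3] [ 16  12 148] [615.9  93.6  63. ] 0.5213212500786379 [616.1  94.1  63. ] [615.8  93.1  63. ]
copper [283.5 224.7] [ 16  17 215] [339.7 184.8] [ 16  10 118] [530.8 121.9  63.2] 0.835672774121064 [531.2 122.7  63. ] [530.3 121.3  63. ]
blue [336.8 196.5] [ 17  16 210] [305.4 215.1] [ 16  11 141] [587.8   8.4  63.2] 0.7374687303545201 [588.1   9.   63. ] [587.3   7.8  63. ]
green [445.4 241.8] [ 16  15 174] [187.8 222.8] [ 15  10 113] [ 487.7 -217.8   49.6] 0.5851233395897727 [ 487.1 -220.5   38. ] [ 474.5 -217.1   38. ]
die (array([ 674.9, -255.6,   33.1]), [np.float64(2.507263308060569), np.float64(2.5072633080604825)])
ring (array([642. , 186.5,  53.6]), [np.float64(0.825128093017013), np.float64(0.8251280930169382)])
jar (array([508.6, 349.9,  52.3]), [np.float64(1.7084795689955594), np.float64(1.708479568995454)])
```

Emit:
servo_tool:
  xyz:
    - [20,-13,4]
    - [36,-24,7]
    - [36,-24,7]
    - [36,-24,7]
    - [36,-24,7]
  rot:
    - [0,0,0]
    - [0,0,0]
    - [0,0,0]
    - [0,0,0]
    - [0,0,0]
  jaw: 1

```text
time_s: 0.6
position: [333.7, -455.0, 173.5]
tcp_rot: [-3.097, -0.525, 0.0]
wrist_force: [-0.4, -0.3, 0.6]
grip_width: 12.4
grip_force: 0.0
```

Emit:
servo_tool:
  xyz:
    - [28,-36,4]
    - [28,-36,4]
    - [28,-36,4]
    - [28,-36,4]
    - [28,-36,4]
  rot:
    - [0,0,0]
    - [0,0,0]
    - [0,0,0]
    - [0,0,0]
    - [0,0,0]

```text
time_s: 1.1
position: [406.0, -238.8, 153.7]
tcp_rot: [-3.097, -0.525, 0.0]
wrist_force: [0.3, 1.1, 0.5]
grip_width: -0.0
grip_force: 0.0
```

Emit:
servo_tool:
  xyz:
    - [28,-36,4]
    - [28,-36,4]
    - [28,-36,4]
    - [28,-36,4]
    - [28,-36,4]
  rot:
    - [0,0,0]
    - [0,0,0]
    - [0,0,0]
    - [0,0,0]
    - [0,0,0]

```text
time_s: 1.6
position: [478.9, -22.9, 133.7]
tcp_rot: [3.097, 0.525, -0.0]
wrist_force: [0.6, -0.8, -0.6]
grip_width: 0.1
grip_force: 0.0
```

Emit:
servo_tool:
  xyz:
    - [21,-24,4]
    - [20,-24,4]
    - [0,0,0]
  rot:
    - [0,0,0]
    - [0,0,0]
    - [0,0,0]

```text
time_s: 1.9
position: [502.5, 39.6, 125.6]
tcp_rot: [-3.093, -0.535, -0.001]
wrist_force: [-0.2, 0.1, 0.1]
grip_width: 0.1
grip_force: 0.0
```

```bash
python3 - <<'E'
from cell import env,viewer;import cv2
for i in range(3):
    s=env.observe();print(s['position'],s['tcp_rot'])
    n=('scene','top','wrist')[i]
    cv2.imwrite(f"pics/{n}1.png",viewer.get_image(n)[:,:,::-1])
s=env.observe();print(s['position'],s['tcp_rot'],s['wrist_force'])
import cv2,numpy as np
a=cv2.imread('pics/scene1.png')[80:280,180:440];b=cv2.imread('pics/wrist1.png')
cv2.imwrite('pics/m1.png',np.vstack([cv2.resize(a,(390,300)),cv2.resize(b,(390,244))]))
E
```

```text
[502.49109629  39.55451777 125.58875443] [-3.09302451e+00 -5.35014506e-01 -1.38208082e-03]
[501.70870856  36.62567456 125.54867353] [-3.09531570e+00 -5.31365748e-01  7.82969476e-04]
[501.28109784  34.61521703 125.57952403] [ 3.09698483e+00  5.27428475e-01 -1.81458545e-03]
[501.18216245  33.45521826 125.66976354] [ 3.09700893e+00  5.24360260e-01 -1.82919224e-03] [ 0.44578365 -0.65701143  0.20967831]
```

View pics/m1.png

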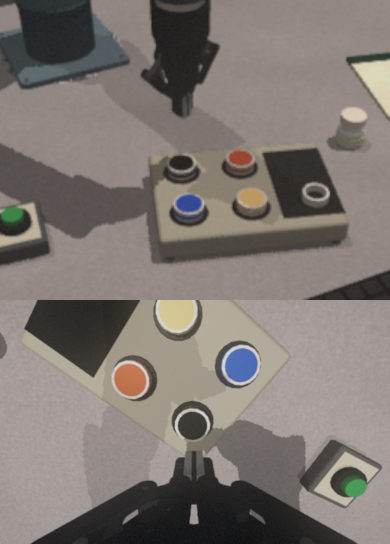

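The crops show the closed fingertips just above the unit, near the black cup and with its face in the wrist view just ahead of the tips. The blue cup is well clear.

Emit:
servo_tool:
  xyz:
    - [1,-2,15]
    - [0,0,20]
    - [0,0,15]
    - [0,0,7]
    - [0,0,0]
  rot:
    - [0,0,0]
    - [0,0,0]
    - [0,0,0]
    - [0,0,0]
    - [0,0,0]

```text
time_s: 2.55
position: [501.1, 35.2, 68.3]
tcp_rot: [3.097, 0.522, -0.003]
wrist_force: [-0.1, 0.0, 0.2]
grip_width: 0.4
grip_force: 0.0
```

Emit:
servo_tool:
  xyz:
    - [0,0,2]
    - [0,0,2]
    - [0,0,2]
    - [0,0,2]
    - [0,0,0]
  rot:
    - [0,0,0]
    - [0,0,0]
    - [0,0,0]
    - [0,0,0]
    - [0,0,0]

```text
time_s: 3.05
position: [501.9, 36.5, 60.9]
tcp_rot: [3.097, 0.525, -0.0]
wrist_force: [0.5, 0.5, 0.1]
grip_width: 0.2
grip_force: 0.0
```

Emit:
servo_tool:
  xyz:
    - [0,0,1]
    - [0,0,1]
    - [0,0,1]
    - [0,0,0]
  rot:
    - [0,0,0]
    - [0,0,0]
    - [0,0,0]
    - [0,0,0]

```text
time_s: 3.45
position: [501.9, 36.5, 57.8]
tcp_rot: [-3.097, -0.525, 0.001]
wrist_force: [-0.1, -0.8, 0.6]
grip_width: -0.0
grip_force: 0.0
```

```bash
python3 - <<'E'
from cell import env,viewer;import cv2,numpy as np
a=viewer.get_image('scene')[130:260,230:430,::-1];b=viewer.get_image('wrist')[:,:,::-1]
s=env.observe();print(s['position'],s['wrist_force'])
cv2.imwrite('pics/m2.png',np.vstack([cv2.resize(a,(500,325),interpolation=cv2.INTER_CUBIC),cv2.resize(b[150:,120:520],(440,275))[:, :] if 0 else cv2.resize(b[150:,120:520],(500,270))]))
E
```

```text
[501.99714287  36.48439942  57.97411772] [ 0.86093961 -0.29834778  0.06239532]
```

View pics/m2.png

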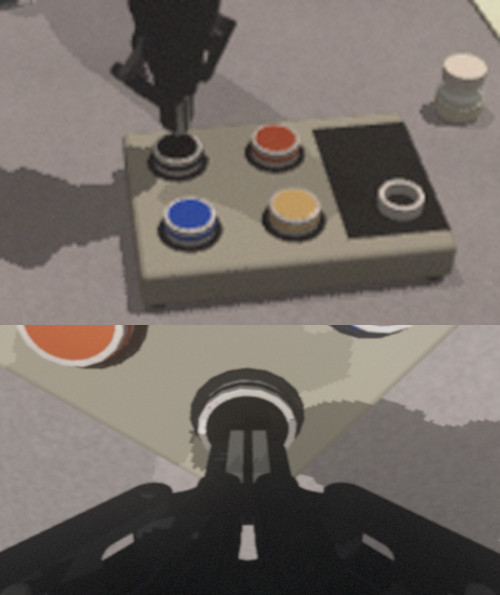

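The crops show the dark tips over the black cup's face. The tip end can't be made out against the black, so I continue down and read the force while moving.

Emit:
servo_tool:
  xyz:
    - [0,0,1]
    - [0,0,1]
  rot:
    - [0,0,0]
    - [0,0,0]

```text
time_s: 3.75
position: [502.0, 36.5, 55.9]
tcp_rot: [3.097, 0.525, 0.0]
wrist_force: [-0.0, -0.3, -0.2]
grip_width: 0.0
grip_force: 0.0
```

Emit:
servo_tool:
  xyz:
    - [0,0,2]
  rot:
    - [0,0,0]

```text
time_s: 3.85
position: [502.1, 36.5, 53.9]
tcp_rot: [3.097, 0.525, 0.0]
wrist_force: [-0.2, 0.5, 0.8]
grip_width: 0.1
grip_force: 0.0
```

Emit:
servo_tool:
  xyz:
    - [0,0,1]
  rot:
    - [0,0,0]

```text
time_s: 3.95
position: [501.9, 36.5, 52.7]
tcp_rot: [-3.097, -0.525, 0.0]
wrist_force: [-0.3, -0.3, -0.2]
grip_width: -0.2
grip_force: 0.0
```

```bash
python3 - <<'E'
from cell import env,viewer;import cv2,numpy as np
out=[]
s=env.observe();X=np.array(s['position']);print(X,s['wrist_force'])
for n in('scene','wrist'):
    c=viewer.get_calibration(n);im=viewer.get_image(n)[:,:,::-1]
    p=c['R']@X+c['t'];u,v=c['fx']*p[0]/p[2]+c['cx'],c['fy']*p[1]/p[2]+c['cy'];print(n,u,v)
    g=(255*(im/255.)**.45).astype(np.uint8)
    w,h=(64,40) if n=='scene' else (160,100)
    x0,y0=int(u)-w//2,int(min(v,400-h//2))-h//2
    k=640/w
    o=cv2.resize(g[y0:y0+h,x0:x0+w],(480,300),interpolation=cv2.INTER_CUBIC);k=480/w
    cv2.drawMarker(o,(int((u-x0)*k),int((v-y0)*k)),(0,0,255),0,12);out.append(o)
a=cv2.imread('pics/scene0.png');b=viewer.get_image('scene')[:,:,::-1]
cv2.imwrite('pics/m3.png',np.vstack(out))
E
```

```text
[501.85776324  36.49893555  52.74199551] [-0.29752509 -0.29355665 -0.20837491]
scene 300.6952007857849 191.47995702034265
wrist 316.746498085234 242.7090794350847
```

View pics/m3.png

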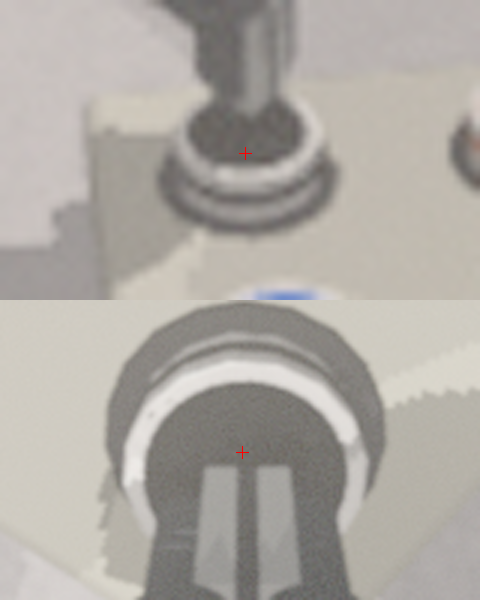

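The tips end about 10–15 mm above the reported TCP point. In the scene crop the pads end at y≈115, while the projected TCP is at y≈153. The black face has not moved, so I keep lowering until I feel contact.

Emit:
servo_tool:
  xyz:
    - [0,0,1]
    - [0,0,1]
  rot:
    - [0,0,0]
    - [0,0,0]

```text
time_s: 4.3
position: [502.0, 36.5, 51.0]
tcp_rot: [3.097, 0.525, 0.0]
wrist_force: [0.4, 0.5, -0.4]
grip_width: 0.2
grip_force: 0.0
```

Emit:
servo_tool:
  xyz:
    - [0,0,1]
    - [0,0,1]
  rot:
    - [0,0,0]
    - [0,0,0]

```text
time_s: 4.5
position: [502.0, 36.5, 48.9]
tcp_rot: [-3.097, -0.525, 0.0]
wrist_force: [-0.1, -0.6, 0.3]
grip_width: 0.0
grip_force: 0.0
```

Emit:
servo_tool:
  xyz:
    - [0,0,1]
    - [0,0,1]
  rot:
    - [0,0,0]
    - [0,0,0]

```text
time_s: 4.7
position: [502.0, 36.5, 46.9]
tcp_rot: [-3.097, -0.525, 0.0]
wrist_force: [0.8, 0.4, -0.1]
grip_width: 0.0
grip_force: 0.0
```

Emit:
servo_tool:
  xyz:
    - [0,0,1]
    - [0,0,1]
  rot:
    - [0,0,0]
    - [0,0,0]

```text
time_s: 4.9
position: [502.0, 36.5, 44.9]
tcp_rot: [3.097, 0.525, -0.0]
wrist_force: [0.0, -0.4, 0.5]
grip_width: -0.2
grip_force: 0.0
```

```bash
cat >look.py <<'E'
import sys
from cell import env,viewer;import cv2,numpy as np
s=env.observe();X=np.array(s['position']);print(X,s['wrist_force'])
out=[]
for n in('scene','wrist'):
    c=viewer.get_calibration(n);im=viewer.get_image(n)[:,:,::-1]
    p=c['R']@X+c['t'];u,v=c['fx']*p[0]/p[2]+c['cx'],c['fy']*p[1]/p[2]+c['cy']
    g=(255*(im/255.)**.45).astype(np.uint8);w,h=(80,50) if n=='scene' else (160,100)
    x0,y0=int(u)-w//2,int(v)-h//2;print(n,x0,y0)
    out.append(cv2.resize(g[y0:y0+h,x0:x0+w],(480,300),interpolation=cv2.INTER_CUBIC))
cv2.imwrite(sys.argv[1],np.vstack(out))
E
python3 look.py pics/m4.png
```

```text
[501.97137252  36.47345845  44.88894461] [ 0.02224154 -0.44883331  0.47397903]
scene 260 169
wrist 236 192
```

View pics/m4.png

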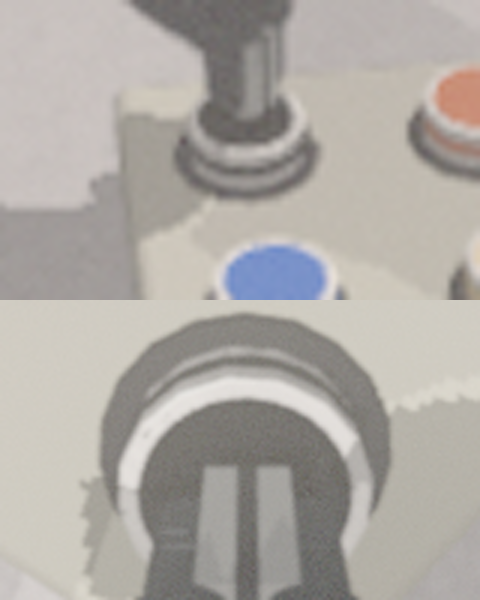

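The tip end now sits at about the cup face, at scene (302.5,188) with z≈63, so the tips are about 18 mm above the reported TCP. Contact should come about now.

Emit:
servo_tool:
  xyz:
    - [0,0,1]
    - [0,0,1]
  rot:
    - [0,0,0]
    - [0,0,0]

```text
time_s: 5.2
position: [502.1, 36.5, 43.0]
tcp_rot: [3.097, 0.525, 0.0]
wrist_force: [0.3, -0.2, -0.4]
grip_width: -0.1
grip_force: 0.0
```

Emit:
servo_tool:
  xyz:
    - [0,0,1]
    - [0,0,1]
  rot:
    - [0,0,0]
    - [0,0,0]

```text
time_s: 5.4
position: [502.0, 36.5, 40.9]
tcp_rot: [3.097, 0.525, -0.0]
wrist_force: [-0.0, -0.3, 0.5]
grip_width: -0.1
grip_force: 0.0
```

Emit:
servo_tool:
  xyz:
    - [0,0,1]
    - [0,0,1]
  rot:
    - [0,0,0]
    - [0,0,0]

```text
time_s: 5.6
position: [501.9, 36.5, 38.9]
tcp_rot: [3.097, 0.525, -0.0]
wrist_force: [-0.4, 0.7, -0.2]
grip_width: 0.0
grip_force: 0.0
```

```bash
cat >chk.py <<'E'
# vertical shift (px) of each cup's front rim in the scene view against the first picture; 12 mm down is about 4 px
from cell import env,viewer;import cv2,numpy as np
a=cv2.imread('pics/scene0.png',0);im=viewer.get_image('scene');b=cv2.cvtColor(im,cv2.COLOR_RGB2GRAY)
cv2.imwrite('pics/last.png',im[:,:,::-1])
for k,(u,v) in dict(black=(300,188),beige=(347,211),copper=(340,185),blue=(305,215)).items():
    def P(i): return cv2.resize(i[v-2:v+16,u-9:u+10].astype(np.float32),None,fx=8,fy=8,interpolation=cv2.INTER_CUBIC)
    A,B=P(a),P(b);r=cv2.matchTemplate(B,A[:88,16:-16],cv2.TM_CCOEFF_NORMED)
    _,m,_,l=cv2.minMaxLoc(r);print(k,'dv',l[1]/8,'du',(l[0]-16)/8,'score',round(m,2), 'col u0:',b[v-4:v+14,u].tolist() if k in('black',) else '', a[v-4:v+14,u].tolist() if k=='black' else '')
s=env.observe();print(s['position'],s['wrist_force'],s['effort'])
E
python3 chk.py
```

```text
black dv 0.25 du -0.25 score 0.86 col u0: [53, 53, 49, 46, 53, 65, 64, 39, 34, 89, 128, 112, 75, 35, 62, 83, 65, 41] [38, 35, 35, 38, 40, 40, 39, 38, 40, 96, 134, 107, 72, 41, 62, 83, 62, 45]
beige dv 0.125 du 0.125 score 0.95 col u0:  
copper dv 0.125 du 0.0 score 0.99 col u0:  
blue dv 0.0 du 0.0 score 1.0 col u0:  
[501.88343417  36.44314088  38.75122696] [ 0.27931308  0.25824087 -0.12235132] [ 1.18028661e-02 -4.98306763e+01 -1.74946222e+00 -1.59937155e+01
  6.15138357e-03  2.97235449e-03  2.50839432e-03]
```

```bash
python3 - <<'E'
from h import *;from cell import env,viewer
np.set_printoptions(precision=1,suppress=True)
c=viewer.get_calibration('wrist');im=viewer.get_image('wrist');cv2.imwrite('pics/w5.png',im[:,:,::-1])
print('cam',-c['R'].T@c['t'],c['R'],c['fx'],c['cx'],c['cy'])
cs=viewer.get_calibration('scene')
proj=lambda c,X:(lambda p:(c['fx']*p[0]/p[2]+c['cx'],c['fy']*p[1]/p[2]+c['cy']))(c['R']@X+c['t'])
for k,X in dict(blue=[587.8,8.4,63.2],copper=[530.8,121.9,63.2],beige=[615.9,93.6,63],green=[487.7,-217.8,49.6],black=[502.3,36.5,63]).items():
    print(k,'pred',np.round(proj(c,np.array(X)),1))
    hsv=cv2.cvtColor(im,cv2.COLOR_RGB2HSV).astype(int);H,S,V=hsv[...,0],hsv[...,1],hsv[...,2]
    if k!='black':
        m={'beige':(S>85)&(H>12)&(H<40)&(V>110),'copper':(S>110)&((H<14)|(H>170)),'blue':(S>120)&(H>100)&(H<130),'green':(S>110)&(H>45)&(H<85)}[k]
        n,l,st,ce=cv2.connectedComponentsWithStats(m.astype(np.uint8));i=1+np.argmax(st[1:,4]) if n>1 else 0
        print('  found',ce[i],st[i])
g=cv2.cvtColor(im,cv2.COLOR_RGB2GRAY)
for u in(308,325):print(u,g[225:262,u].tolist())
print(tri([ray(c,(317,247.5)),ray(cs,(301.5,190.5))]))
E
```

```text
cam [575.4  61.3 207.4] [[ 0.3 -0.9 -0. ]
 [-0.9 -0.3  0.3]
 [-0.3 -0.1 -1. ]] 322.8715714024977 317.93470809178655 202.23955143615706
blue pred [443.6 114.1]
  found [445.3 112.1] [ 403   69   85   87 5730]
copper pred [157.2 152. ]
  found [156.1 150.8] [ 115  110   83   82 5266]
beige pred [273.4 -34.6]
  found [287.3  26. ] [249   9  72  25 175]
green pred [691.1 391.9]
  found [309. 389.] [309 389   1   1   1]
black pred [316.8 262.5]
308 [197, 190, 192, 190, 172, 116, 59, 49, 48, 47, 51, 49, 46, 46, 48, 42, 48, 45, 43, 48, 47, 51, 70, 91, 98, 100, 100, 100, 98, 99, 100, 100, 100, 99, 99, 99, 97]
325 [192, 190, 189, 185, 161, 94, 43, 47, 49, 51, 46, 49, 42, 51, 42, 43, 45, 46, 44, 45, 43, 47, 69, 91, 97, 97, 96, 99, 99, 99, 97, 97, 99, 98, 99, 98, 100]
(array([506.9,  37.5,  58.2]), [np.float64(1.2772400428664932), np.float64(1.2772400428665887)])
```

```bash
python3 - <<'E'
from h import *;from cell import env,viewer
c=viewer.get_calibration('wrist');im=cv2.imread('pics/w5.png')
g=(255*(im/255.)**.45).astype(np.uint8)
t=np.linspace(0,2*np.pi,60)
def pr(X):
    p=np.array(X)@c['R'].T+c['t'];return np.c_[c['fx']*p[:,0]/p[:,2]+c['cx'],c['fy']*p[:,1]/p[:,2]+c['cy']]
for X in([587.8,8.4],[530.8,121.9],[502.3,36.5]):
    for z,col in((63,(0,0,255)),(51,(0,255,0))):
        cv2.polylines(g,[np.int32(pr(np.c_[X[0]+22*np.cos(t),X[1]+22*np.sin(t),0*t+z]))],True,col,1)
cv2.imwrite('pics/m5.png',g[40:400,80:560])
E
```

```text
(no output)
```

View pics/m5.png

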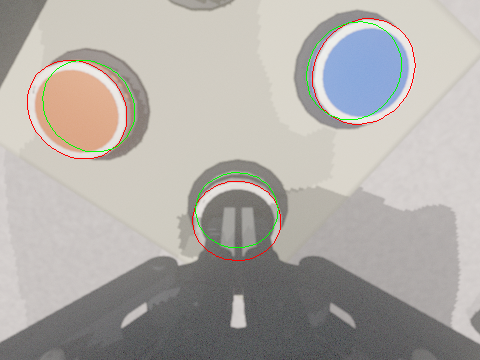

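The overlays confirm the black cup is still raised where predicted: the rim lies along the red circle around crop (237,220). So the tips haven't made contact yet, and I keep going slowly.

Emit:
servo_tool:
  xyz:
    - [0,0,1]
    - [0,0,1]
  rot:
    - [0,0,0]
    - [0,0,0]

```text
time_s: 5.9
position: [502.1, 36.5, 37.1]
tcp_rot: [3.097, 0.525, 0.0]
wrist_force: [-1.1, -0.1, 3.5]
grip_width: -0.3
grip_force: 1.7
```

Emit:
servo_tool:
  xyz:
    - [0,0,1]
    - [0,0,1]
  rot:
    - [0,0,0]
    - [0,0,0]

```text
time_s: 6.1
position: [502.1, 36.5, 35.1]
tcp_rot: [3.097, 0.525, 0.0]
wrist_force: [-0.9, -0.1, 3.7]
grip_width: 0.1
grip_force: 1.7
```

```bash
python3 chk.py
```

```text
black dv 1.125 du -0.25 score 0.86 col u0: [53, 52, 48, 46, 45, 47, 59, 65, 42, 36, 88, 124, 111, 76, 31, 53, 63, 39] [38, 35, 35, 38, 40, 40, 39, 38, 40, 96, 134, 107, 72, 41, 62, 83, 62, 45]
beige dv 0.125 du 0.125 score 0.95 col u0:  
copper dv 0.125 du 0.0 score 0.99 col u0:  
blue dv 0.0 du 0.0 score 1.0 col u0:  
[502.08320451  36.48491497  34.92847497] [-1.35206506  0.22222785  3.25864823] [-4.59354487e-02 -4.84452081e+01 -1.68895941e+00 -1.52910304e+01
  2.80295077e-03 -1.16787998e-01  2.61180365e-03]
```

Contact: 3.6 N, and the rim moved 1.1 px. The face touches at TCP z≈38.5, so full depth is near z≈26.5.

Emit:
servo_tool:
  xyz:
    - [0,0,1]
    - [0,0,1]
    - [0,0,1]
    - [0,0,1]
    - [0,0,1]
  rot:
    - [0,0,0]
    - [0,0,0]
    - [0,0,0]
    - [0,0,0]
    - [0,0,0]

```text
time_s: 6.65
position: [502.1, 36.5, 29.9]
tcp_rot: [3.097, 0.525, 0.0]
wrist_force: [-0.7, -0.8, 2.8]
grip_width: 0.2
grip_force: 1.7
```

Emit:
servo_tool:
  xyz:
    - [0,0,1]
    - [0,0,1]
  rot:
    - [0,0,0]
    - [0,0,0]

```text
time_s: 6.85
position: [502.1, 36.5, 27.9]
tcp_rot: [-3.097, -0.525, -0.0]
wrist_force: [-0.1, -0.7, 3.2]
grip_width: -0.2
grip_force: 1.7
```

Emit:
servo_tool:
  xyz:
    - [0,0,0.5]
  rot:
    - [0,0,0]

```text
time_s: 6.95
position: [502.1, 36.5, 27.4]
tcp_rot: [3.097, 0.525, 0.0]
wrist_force: [-1.0, 0.9, 3.1]
grip_width: -0.3
grip_force: 1.7
```

Emit:
servo_tool:
  xyz:
    - [0,0,0.5]
  rot:
    - [0,0,0]

```text
time_s: 7.05
position: [502.1, 36.5, 27.0]
tcp_rot: [-3.097, -0.525, -0.0]
wrist_force: [-0.3, 0.1, 3.8]
grip_width: 0.2
grip_force: 1.7
```

Emit:
servo_tool:
  xyz:
    - [0,0,0.4]
  rot:
    - [0,0,0]

```text
time_s: 7.15
position: [502.1, 36.5, 26.6]
tcp_rot: [-3.097, -0.525, -0.0]
wrist_force: [-0.3, 0.8, 4.1]
grip_width: 0.1
grip_force: 1.7
```

```bash
python3 chk.py
```

```text
black dv 4.0 du -0.25 score 0.85 col u0: [53, 51, 46, 47, 50, 49, 48, 48, 47, 60, 65, 41, 36, 87, 118, 85, 64, 41] [38, 35, 35, 38, 40, 40, 39, 38, 40, 96, 134, 107, 72, 41, 62, 83, 62, 45]
beige dv 0.25 du 0.125 score 0.94 col u0:  
copper dv 0.125 du 0.0 score 0.99 col u0:  
blue dv 0.0 du 0.0 score 1.0 col u0:  
[502.09458326  36.49244396  26.53290603] [-0.60394277 -0.23384664  2.68025403] [-4.03478905e-02 -4.86136544e+01 -1.64779253e+00 -1.44609135e+01
 -1.93390885e-02  6.67216955e-02  8.26494506e-04]
```

Emit:
servo_tool:
  xyz:
    - [0,0,0.3]
  rot:
    - [0,0,0]

```text
time_s: 7.3
position: [502.1, 36.5, 26.3]
tcp_rot: [-3.097, -0.525, -0.0]
wrist_force: [0.4, -1.2, 3.1]
grip_width: 0.2
grip_force: 1.7
```

Emit:
servo_tool:
  xyz:
    - [0,0,0.3]
  rot:
    - [0,0,0]

```text
time_s: 7.4
position: [502.1, 36.5, 26.0]
tcp_rot: [3.097, 0.525, 0.0]
wrist_force: [0.4, -0.2, 3.0]
grip_width: 0.2
grip_force: 1.7
```

Emit:
servo_tool:
  xyz:
    - [0,0,0.3]
  rot:
    - [0,0,0]

```text
time_s: 7.5
position: [502.1, 36.5, 25.8]
tcp_rot: [3.097, 0.525, 0.0]
wrist_force: [-1.1, -0.3, 8.8]
grip_width: 0.1
grip_force: 4.2
```

Emit:
servo_tool:
  xyz:
    - [0,0,0.3]
  rot:
    - [0,0,0]

```text
time_s: 7.6
position: [502.1, 36.5, 25.7]
tcp_rot: [3.097, 0.525, 0.0]
wrist_force: [-3.2, -1.0, 11.7]
grip_width: -0.1
grip_force: 5.8
```

The stop was felt at z≈25.8 (11.7 N). Lifting and moving to the beige cup.

Emit:
servo_tool:
  xyz:
    - [0,0,-10]
    - [0,0,-20]
    - [0,0,-10]
    - [20,-2,0]
    - [30,-4,0]
  rot:
    - [0,0,0]
    - [0,0,0]
    - [0,0,0]
    - [0,0,0]
    - [0,0,0]

```text
time_s: 8.1
position: [546.6, 57.5, 65.8]
tcp_rot: [3.097, 0.523, -0.002]
wrist_force: [-0.1, 0.8, 0.2]
grip_width: 0.1
grip_force: 0.0
```

Emit:
servo_tool:
  xyz:
    - [30,-4,0]
    - [30,-4,0]
    - [15,-2,0]
    - [0,0,0]
    - [0,0,0]
  rot:
    - [0,0,0]
    - [0,0,0]
    - [0,0,0]
    - [0,0,0]
    - [0,0,0]

```text
time_s: 8.6
position: [613.8, 92.3, 65.0]
tcp_rot: [3.097, 0.525, -0.002]
wrist_force: [-0.2, 0.0, 0.2]
grip_width: -0.1
grip_force: 0.0
```

```bash
python3 chk.py
```

```text
black dv 4.0 du 0.125 score 0.98 col u0: [153, 153, 138, 93, 37, 36, 40, 41, 38, 37, 36, 39, 39, 87, 128, 114, 66, 39] [38, 35, 35, 38, 40, 40, 39, 38, 40, 96, 134, 107, 72, 41, 62, 83, 62, 45]
beige dv 5.125 du 0.125 score 0.66 col u0:  
copper dv 0.25 du -0.75 score 0.23 col u0:  
blue dv 0.375 du -0.125 score 0.95 col u0:  
[613.4848519   91.91381756  65.02149071] [ 0.10931975  0.47369787 -0.35079119] [-5.20349555e-01 -5.95819116e+01 -2.68560223e+00 -2.11348826e+01
 -1.09445635e-02 -5.01893100e-02  8.74209582e-05]
```

Black stays down (dv 4.0). Now pressing beige.

Emit:
servo_tool:
  xyz:
    - [1,-1,10]
    - [0,0,10]
    - [0,0,4]
    - [0,0,0]
    - [0,0,1.5]
  rot:
    - [0,0,0]
    - [0,0,0]
    - [0,0,0]
    - [0,0,0]
    - [0,0,0]

```text
time_s: 9.15
position: [615.4, 94.0, 39.8]
tcp_rot: [-3.097, -0.525, 0.0]
wrist_force: [0.0, 0.1, 0.0]
grip_width: 0.1
grip_force: 0.0
```

Emit:
servo_tool:
  xyz:
    - [0,0,1]
    - [0,0,1]
    - [0,0,1]
    - [0,0,1]
  rot:
    - [0,0,0]
    - [0,0,0]
    - [0,0,0]
    - [0,0,0]

```text
time_s: 9.55
position: [615.6, 94.1, 36.3]
tcp_rot: [3.097, 0.525, 0.001]
wrist_force: [-1.1, -0.6, 3.3]
grip_width: 0.2
grip_force: 1.7
```

Emit:
servo_tool:
  xyz:
    - [0,0,1]
    - [0,0,1]
    - [0,0,1]
    - [0,0,1]
    - [0,0,1]
  rot:
    - [0,0,0]
    - [0,0,0]
    - [0,0,0]
    - [0,0,0]
    - [0,0,0]

```text
time_s: 10.05
position: [615.5, 94.1, 30.8]
tcp_rot: [-3.097, -0.525, -0.0]
wrist_force: [-0.0, -0.0, 3.2]
grip_width: 0.1
grip_force: 1.7
```

Emit:
servo_tool:
  xyz:
    - [0,0,1]
    - [0,0,1]
    - [0,0,1]
    - [0,0,1]
    - [0,0,0.5]
  rot:
    - [0,0,0]
    - [0,0,0]
    - [0,0,0]
    - [0,0,0]
    - [0,0,0]

```text
time_s: 10.55
position: [615.5, 94.1, 26.3]
tcp_rot: [-3.097, -0.525, -0.001]
wrist_force: [-0.5, 0.5, 4.0]
grip_width: 0.0
grip_force: 1.7
```

Emit:
servo_tool:
  xyz:
    - [0,0,0.4]
  rot:
    - [0,0,0]

```text
time_s: 10.65
position: [615.5, 94.1, 26.0]
tcp_rot: [-3.097, -0.525, -0.001]
wrist_force: [0.6, -0.1, 3.0]
grip_width: -0.0
grip_force: 1.7
```

Emit:
servo_tool:
  xyz:
    - [0,0,0.3]
  rot:
    - [0,0,0]

```text
time_s: 10.75
position: [615.6, 94.1, 25.8]
tcp_rot: [3.097, 0.525, 0.001]
wrist_force: [0.4, 0.3, 6.6]
grip_width: -0.2
grip_force: 3.2
```

Beige is at its stop. On to copper.

Emit:
servo_tool:
  xyz:
    - [0,0,-10]
    - [0,0,-20]
    - [0,0,-10]
    - [-15,-12,0]
    - [-25,-19,0]
  rot:
    - [0,0,0]
    - [0,0,0]
    - [0,0,0]
    - [0,0,0]
    - [0,0,0]

```text
time_s: 11.25
position: [568.5, 109.5, 66.3]
tcp_rot: [3.098, 0.521, 0.004]
wrist_force: [0.0, 0.4, -0.4]
grip_width: 0.3
grip_force: 0.0
```

Emit:
servo_tool:
  xyz:
    - [-20,-15,0]
    - [-11,-8,0]
    - [0,0,0]
    - [0,0,0]
    - [0,0,0]
  rot:
    - [0,0,0]
    - [0,0,0]
    - [0,0,0]
    - [0,0,0]
    - [0,0,0]

```text
time_s: 11.75
position: [531.7, 121.1, 65.8]
tcp_rot: [3.097, 0.523, 0.002]
wrist_force: [-0.6, 0.2, 0.3]
grip_width: 0.3
grip_force: 0.0
```

```bash
python3 chk.py
```

```text
black dv 4.25 du 0.0 score 0.98 col u0: [150, 131, 82, 58, 39, 34, 37, 35, 35, 34, 30, 33, 39, 53, 83, 95, 66, 37] [38, 35, 35, 38, 40, 40, 39, 38, 40, 96, 134, 107, 72, 41, 62, 83, 62, 45]
beige dv 4.25 du -0.375 score 0.98 col u0:  
copper dv 0.25 du 0.0 score 0.8 col u0:  
blue dv 0.0 du 0.0 score 1.0 col u0:  
[531.6382423  121.11685147  65.75744747] [-0.07302385 -0.76948357  0.18232268] [-1.73003040e-01 -5.24281204e+01 -2.16632769e+00 -1.83782262e+01
  3.10758754e-03  6.96903342e-03  4.00347679e-03]
```

Black and beige are down, blue is untouched. Pressing copper.

Emit:
servo_tool:
  xyz:
    - [0,0,10]
    - [0,0,10]
    - [0,0,5]
    - [0,0,0]
    - [0,0,1.5]
  rot:
    - [0,0,0]
    - [0,0,0]
    - [0,0,0]
    - [0,0,0]
    - [0,0,0]

```text
time_s: 12.3
position: [530.5, 121.7, 39.0]
tcp_rot: [-3.097, -0.525, 0.0]
wrist_force: [-0.7, -0.6, 0.7]
grip_width: 0.2
grip_force: 0.0
```

Emit:
servo_tool:
  xyz:
    - [0,0,1]
    - [0,0,1]
    - [0,0,1]
    - [0,0,1]
  rot:
    - [0,0,0]
    - [0,0,0]
    - [0,0,0]
    - [0,0,0]

```text
time_s: 12.7
position: [530.8, 121.7, 35.5]
tcp_rot: [-3.097, -0.525, -0.001]
wrist_force: [-1.3, -0.2, 3.0]
grip_width: 0.1
grip_force: 1.7
```

Emit:
servo_tool:
  xyz:
    - [0,0,1]
    - [0,0,1]
    - [0,0,1]
    - [0,0,1]
    - [0,0,1]
  rot:
    - [0,0,0]
    - [0,0,0]
    - [0,0,0]
    - [0,0,0]
    - [0,0,0]

```text
time_s: 13.2
position: [530.7, 121.7, 30.2]
tcp_rot: [-3.097, -0.525, -0.001]
wrist_force: [0.1, 0.5, 2.4]
grip_width: 0.1
grip_force: 1.7
```

Emit:
servo_tool:
  xyz:
    - [0,0,1]
    - [0,0,1]
    - [0,0,1]
    - [0,0,0.8]
  rot:
    - [0,0,0]
    - [0,0,0]
    - [0,0,0]
    - [0,0,0]

```text
time_s: 13.6
position: [530.7, 121.7, 26.3]
tcp_rot: [-3.097, -0.525, -0.001]
wrist_force: [-0.1, 0.8, 3.8]
grip_width: 0.2
grip_force: 1.7
```

Emit:
servo_tool:
  xyz:
    - [0,0,0.4]
  rot:
    - [0,0,0]

```text
time_s: 13.7
position: [530.7, 121.7, 26.0]
tcp_rot: [-3.097, -0.525, -0.001]
wrist_force: [0.7, 0.1, 3.4]
grip_width: -0.2
grip_force: 1.7
```

Emit:
servo_tool:
  xyz:
    - [0,0,0.3]
  rot:
    - [0,0,0]

```text
time_s: 13.8
position: [530.8, 121.7, 25.8]
tcp_rot: [-3.097, -0.525, -0.001]
wrist_force: [-0.5, 0.6, 7.3]
grip_width: -0.0
grip_force: 3.6
```

Copper is at its stop. Moving high over to the start key.

Emit:
servo_tool:
  xyz:
    - [0,0,-10]
    - [0,0,-25]
    - [0,0,-25]
    - [-10,20,0]
    - [-19,38,0]
  rot:
    - [0,0,0]
    - [0,0,0]
    - [0,0,0]
    - [0,0,0]
    - [0,0,0]

```text
time_s: 14.3
position: [522.8, 60.4, 87.0]
tcp_rot: [-3.094, -0.534, -0.004]
wrist_force: [0.3, -0.6, -0.6]
grip_width: -0.1
grip_force: 0.0
```

Emit:
servo_tool:
  xyz:
    - [-19,38,0]
    - [-19,38,0]
    - [-19,38,0]
    - [-19,38,0]
    - [-19,38,0]
  rot:
    - [0,0,0]
    - [0,0,0]
    - [0,0,0]
    - [0,0,0]
    - [0,0,0]

```text
time_s: 14.8
position: [494.1, -155.0, 85.9]
tcp_rot: [-3.097, -0.525, 0.001]
wrist_force: [1.6, -0.1, 0.5]
grip_width: 0.1
grip_force: 0.0
```

Emit:
servo_tool:
  xyz:
    - [-18,36,0]
    - [-11,22,0]
    - [0,0,0]
    - [0,0,0]
    - [0,0,0]
  rot:
    - [0,0,0]
    - [0,0,0]
    - [0,0,0]
    - [0,0,0]
    - [0,0,0]

```text
time_s: 15.3
position: [487.0, -216.1, 85.7]
tcp_rot: [-3.096, -0.528, 0.0]
wrist_force: [-0.6, 0.3, 0.1]
grip_width: 0.0
grip_force: 0.0
```

```bash
python3 chk.py; python3 look.py pics/m6.png; python3 - <<'E'
from h import *;from cell import viewer
c=viewer.get_calibration('wrist');im=viewer.get_image('wrist')
hsv=cv2.cvtColor(im,cv2.COLOR_RGB2HSV).astype(int);H,S,V=hsv[...,0],hsv[...,1],hsv[...,2]
m=((S>110)&(H>45)&(H<85)&(V>50)).astype(np.uint8);n,l,st,ce=cv2.connectedComponentsWithStats(m);i=1+np.argmax(st[1:,4])
print(ce[i],st[i]);[print(z,onplane(c,(st[i][0]+st[i][2]/2,ce[i][1]),z)) for z in(45,50)]
E
```

```text
black dv 4.0 du 0.125 score 0.98 col u0: [150, 152, 135, 92, 45, 42, 40, 44, 40, 40, 41, 39, 39, 84, 128, 114, 65, 42] [38, 35, 35, 38, 40, 40, 39, 38, 40, 96, 134, 107, 72, 41, 62, 83, 62, 45]
beige dv 4.25 du -0.375 score 0.98 col u0:  
copper dv 4.0 du -0.125 score 0.96 col u0:  
blue dv 0.0 du 0.0 score 1.0 col u0:  
[ 487.08752702 -215.98046901   85.72004428] [-0.21034731  0.49363607  0.31655733] [ 6.08883016e-01 -5.01767635e+01 -1.30672440e+00 -1.90960783e+01
  2.69884308e-02  1.42677035e-02 -3.39046324e-03]
[ 487.08752702 -215.98046901   85.72004428] [-0.21034731  0.49363607  0.31655733]
scene 145 184
wrist 236 192
[319.87229437 220.14790765] [ 298  200   45   43 1386]
45 [ 486.43668995 -219.08388942   45.        ]
50 [ 488.20714356 -218.42161306   50.        ]
```

View pics/m6.png

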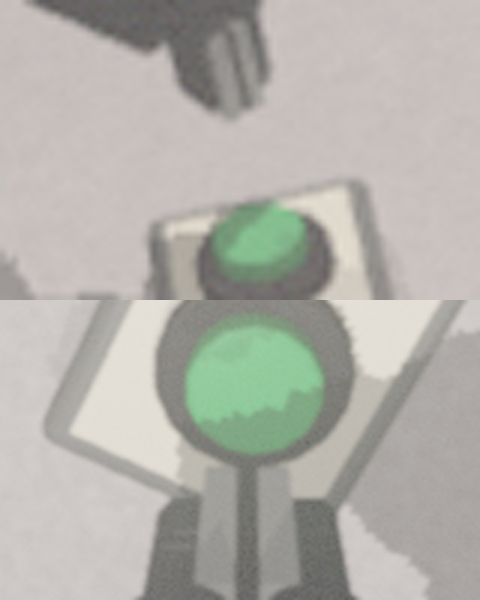

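The closed tips are just above the key, and the wrist ray puts the key at about (488,-218,50), agreeing with the earlier result. Cups: three down, blue raised. Descending.

Emit:
servo_tool:
  xyz:
    - [0,2,15]
    - [0,0,20]
    - [0,0,14]
    - [0,0,5]
    - [0,0,0]
  rot:
    - [0,0,0]
    - [0,0,0]
    - [0,0,0]
    - [0,0,0]
    - [0,0,0]

```text
time_s: 16.0
position: [486.9, -219.1, 30.6]
tcp_rot: [-3.096, -0.525, 0.003]
wrist_force: [0.5, 0.4, 0.3]
grip_width: -0.1
grip_force: 0.0
```

Emit:
servo_tool:
  xyz:
    - [0,0,1]
    - [0,0,1]
    - [0,0,1]
    - [0,0,1]
    - [0,0,1]
  rot:
    - [0,0,0]
    - [0,0,0]
    - [0,0,0]
    - [0,0,0]
    - [0,0,0]

```text
time_s: 16.5
position: [487.7, -219.7, 26.8]
tcp_rot: [3.097, 0.525, 0.0]
wrist_force: [0.2, 0.5, 1.3]
grip_width: 0.2
grip_force: 0.6
```

Emit:
servo_tool:
  xyz:
    - [0,0,1]
    - [0,0,1]
    - [0,0,1]
  rot:
    - [0,0,0]
    - [0,0,0]
    - [0,0,0]

```text
time_s: 16.8
position: [487.7, -219.7, 23.8]
tcp_rot: [3.097, 0.525, 0.0]
wrist_force: [-0.5, 0.8, 3.5]
grip_width: 0.1
grip_force: 1.5
```

Emit:
servo_tool:
  xyz:
    - [0,0,1]
    - [0,0,1]
  rot:
    - [0,0,0]
    - [0,0,0]

```text
time_s: 17.0
position: [487.7, -219.7, 21.8]
tcp_rot: [3.097, 0.525, 0.0]
wrist_force: [-0.2, 0.1, 5.0]
grip_width: -0.1
grip_force: 2.1
```

Emit:
servo_tool:
  xyz:
    - [0,0,0.6]
    - [0,0,0]
  rot:
    - [0,0,0]
    - [0,0,0]

```text
time_s: 17.2
position: [487.7, -219.7, 21.1]
tcp_rot: [3.097, 0.525, 0.0]
wrist_force: [-0.7, -0.7, 4.3]
grip_width: 0.4
grip_force: 2.3
```

Emit:
servo_tool:
  xyz:
    - [0,0,0.4]
    - [0,0,0]
  rot:
    - [0,0,0]
    - [0,0,0]

```text
time_s: 17.4
position: [487.8, -219.6, 20.8]
tcp_rot: [3.097, 0.525, 0.0]
wrist_force: [-0.9, 0.3, 5.2]
grip_width: 0.1
grip_force: 2.6
```

Emit:
servo_tool:
  xyz:
    - [0,0,0.5]
    - [0,0,0]
  rot:
    - [0,0,0]
    - [0,0,0]

```text
time_s: 17.6
position: [487.8, -219.7, 20.7]
tcp_rot: [3.097, 0.525, 0.0]
wrist_force: [-2.2, 0.5, 10.5]
grip_width: -0.2
grip_force: 5.0
```

Emit:
servo_tool:
  xyz:
    - [0,0,-5]
    - [0,0,-15]
    - [0,0,-30]
    - [0,0,-30]
    - [0,0,0]
  rot:
    - [0,0,0]
    - [0,0,0]
    - [0,0,0]
    - [0,0,0]
    - [0,0,0]

```text
time_s: 18.1
position: [490.2, -220.5, 104.3]
tcp_rot: [3.094, 0.524, 0.009]
wrist_force: [1.1, -0.4, 0.6]
grip_width: -0.0
grip_force: 0.0
```

Emit:
servo_tool:
  xyz:
    - [0,20,-20]
    - [0,30,-20]
    - [0,20,0]
    - [0,0,0]
    - [0,0,0]
  rot:
    - [0,0,0]
    - [0,0,0]
    - [0,0,0]
    - [0,0,0]
    - [0,0,0]

```text
time_s: 18.6
position: [509.8, -285.0, 139.5]
tcp_rot: [-3.096, -0.524, 0.002]
wrist_force: [0.0, 1.0, 0.0]
grip_width: -0.3
grip_force: 0.0
```

```bash
python3 chk.py; python3 - <<'E'
from h import *
im=cv2.imread('pics/last.png')[:,:,::-1].copy();print(blob(im,(189,223),'green'),"was 187.8 222.8 15x10 113")
a=cv2.imread('pics/scene0.png')[:,:,::-1]
for n,(u,v) in dict(die=(194,300),ring=(391,209),jar=(415,163)).items():
    print(n,np.abs(a[v-15:v+15,u-15:u+15].astype(int)-im[v-15:v+15,u-15:u+15]).mean())
E
```

```text
black dv 4.0 du 0.125 score 0.98 col u0: [149, 149, 135, 90, 41, 40, 41, 37, 42, 42, 38, 43, 43, 87, 127, 112, 65, 46] [38, 35, 35, 38, 40, 40, 39, 38, 40, 96, 134, 107, 72, 41, 62, 83, 62, 45]
beige dv 4.25 du -0.375 score 0.98 col u0:  
copper dv 4.0 du -0.125 score 0.96 col u0:  
blue dv 0.0 du 0.0 score 1.0 col u0:  
[ 509.835727   -284.29252647  139.43211044] [0.91217819 1.12012715 0.93525443] [ 8.68211444e-01 -5.36201298e+01 -1.13467846e+00 -2.30843157e+01
  7.79109425e-02 -2.05357082e-02  6.73083632e-03]
(array([187.82608696, 222.84347826]), array([181, 218,  15,  10, 115], dtype=int32)) was 187.8 222.8 15x10 113
die 7.54074074074074
ring 4.773703703703704
jar 7.828888888888889
```

```bash
python3 -c "
from cell import env;print(env.sign_off())"
```

```text
the job is handed in; nothing more can be done
None
```

I pressed the black, beige and copper cups down to their stops in that order, then pushed the green key in and it came back out; blue stayed raised, the ring, jar and die were not touched, and the job is handed in (sign-off returned no verdict).

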